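# Step the nutrunner's programme selector on by four clicks and confirm

## Robot

A 6-joint arm with a two-finger parallel gripper is mounted at the origin on the work surface. World frame = base frame: x ahead of the robot, y to its left, z up, the work surface at z = 0. Lengths are in m, angles in degrees, forces in N, time in s.
With the tool pointing down it reaches from about 0.325 to 0.85 m from the base axis. Payload 15.5 kg.
Tool frame: the origin (TCP) lies at the very end of the fingers, on their centre line; the grasp point (between the pads) lies arm.grip_depth behind it (arm.grip_depth is the distance from the TCP to the grasp point, in m); z points along the fingers, y is the direction in which the jaws open and shut (so a half turn about z gives the same grasp; the last joint's range is limited). The gripper opens to 91 mm and grips with 3 to 60 N. Pads are 32 mm wide; open, the fingers measure 118 mm over their backs; the gripper's body (76 mm by 178 mm) begins 60 mm behind the grasp point.
Start: joints at [60.247, 28.281, 77.091, -0, 74.628, -5.472], TCP at [0.257, 0.57, 0.214] pointing down, gripper open.
Joint ranges: [-166.48, 166.48], [-47.26, 123.95], [12.59, 153.08], [-70.14, 250.14], [6.76, 159.57], [-176.63, 176.63]. Speed limits (degrees/s): [108.29, 108.29, 147.25, 172.46, 172.46, 172.46].

## Interface

Orientations are given as a 3x3 rotation matrix whose columns are the frame's x, y, z axes.
In Python, from rig import arm gives the robot as it stands. Calls block until the motion is done:
- arm.move_to(position, orientation): joint-space move of the TCP to a pose.
- arm.move_l(position, orientation=None, feed=0.15): straight line of the TCP; orientation=None keeps the orientation; feed is the mean speed in m/s.
- arm.move_joints(angles): joint-space move.
- arm.grip(opening): finger opening in m; the grip force is fixed at half the most; returns when the fingers have stopped.
- arm.sleep(seconds).
- arm.solve_ik(position, orientation): joint angles nearest the present ones, or None.
- arm.snapshot(name): name is "side" or "top"; returns the picture (384x512x3 uint8, red, green, blue); there is no depth.
- arm.get_calibration(name): a dict with "intrinsics" (3x3 intrinsics, pixels), "cam_to_world" (4x4, takes a point from camera to world coordinates). Camera axes: x right, y down, z forward; pixel columns grow to the right and rows downward; lengths in m; the calibration is good to about 2 mm. A picture is of the moment at which its call begins. get_calibration takes no time and is no camera call.
A pose or a line that the arm cannot do raises arm.Unreachable and nothing moves.
- arm.sign_off(): hands the job in, once; it reports no verdict.
Readings, each from a call of its own:
- arm.current_t(): time.
- arm.current_joint_positions(): joint angles.
- arm.current_dq(): joint speeds.
- arm.current_tau(): joint torques, N m.
- arm.current_ee_pos(): TCP position.
- arm.current_tool_rot(): TCP orientation.
- arm.current_force(): force on the tool from outside, world axes, zero at the start.
- arm.current_torque(): the same for the moment, N m.
- arm.current_width(): finger opening in m.
Only numpy, scipy, OpenCV 4.12 (cv2) and the standard library are available. Lean on these libraries where they do the work, as an engineer would, in place of code of your own. Each camera call takes 0.05 s, during which the arm holds its last target.

## Task

The next joint needs the tightening programme four places on from the one now set on the nutrunner's selector box: with a fingertip, push the bar of the click-stop dial round clockwise (seen from above) exactly four clicks, without pinching it. Only when the dial sits in that fourth click, press the round confirm button on the same box fully down and let it come up again. Leave the piston, the gudgeon pin and the socket that stand round the box where they are.

Things in the scene. Friction and masses are not known exactly. Their poses are not given: they have to be found in the camera images.
- selector: Grey selector box bolted to the bench: 130 (x) by 220 (y) by 82 mm high, low feet at its short ends reach y = +-133 mm. Origin at the centre of its underside, z up. On its flat top: the dial (axis at x 0, y +50 mm) and the confirm button (axis at x 0, y -62 mm); nothing else there is higher than 6 mm.
- dial (a joint): Dial angle, rad, growing clockwise seen from above. 12 click-stops 30 degrees (0.5236 rad) apart at 0, 0.524 .. 5.76, fixed ends just beyond. Starts at rest in one of the first four. Leaving a stop takes about 0.11 N m (5 N on a flank 22 mm from the axis); just past the crest half-way to the next a spring snaps the dial into it by itself, ahead of the finger, and holds it.
- dial_centre (a point): On the dial's axis at the top of its bar, 113 mm above the bench. Grey dial: round skirt 62 mm across, its top 7.5 mm above the box's top; across it a raised upright bar 13 mm thick, 60 mm long (31 mm to the pointer end, 29 mm to the tail, ends rounded), from the skirt to 31 mm above the box's top, a white line on its pointer half. White ticks round it mark the stops.
- dial_pointer (a point): Point on the top of the bar at its pointer end, 30 mm from the axis: from dial_centre to this point is the bar's direction. It turns with the dial.
- confirm (a joint): Travel of the confirm button, m: 0 up, 0.006 fully down. Springs back by itself; fully down takes 5 N.
- confirm_top (a point): Centre of the top face of the confirm button: a round black button 26 mm across in a steel bezel 42 mm across. The top stands 22 mm above the box's top (104 mm above the bench) when up, the bezel's rim 12 mm; it is pressed straight down.
- piston: Bystander: loose aluminium engine piston standing on its skirt, 84 mm across, 72 mm high; origin at the centre of its underside.
- pin: Bystander: loose steel gudgeon pin (tube) standing on end, 28 mm across, 70 mm high; origin at the centre of its underside.
- socket: Bystander: loose dark steel deep socket standing on end, 36 mm across, 78 mm high; origin at the centre of its underside.

How it is judged (in metres and radians):
On the way, in this order (a step that is already met when the one before it is completed fails the run):
1. the dial sits in the fourth click-stop clockwise from where it started (distance of dial_pointer from where it was at the start of the episode between 0.0495 and 0.0543 m and value of joint dial between 1.9 and 3.85 rad), for 0.3 s.
2. the confirm button is pressed fully down with the dial in that stop (all of step 1 and value of joint confirm above 0.0045 m), for 0.05 s.
At the end, for the whole second after the job is handed in: The dial rests in the click-stop four places clockwise of its start (120 degrees on, within about 9 degrees), the confirm button has been pressed at least 4.5 mm with the dial there and is up again, and the piston, pin and socket are within 15 mm of where they stood (all of step 1 and velocity of joint dial between -0.05 and 0.05 rad/s and value of joint confirm below 0.001 m and distance of each of piston, pin, socket from where it was at the start of the episode below 0.015 m); the robot touches nothing.
It fails at once if the dial's bar is pinched: both its flanks pushed by the fingers at once (contact force between the fingers and dial_c0 above 2 N and contact force between the fingers and dial_c1 above 2 N).
It fails at once if the confirm button is pressed while the dial is not in the fourth click-stop (value of joint confirm above 0.003 m and not (distance of dial_pointer from where it was at the start of the episode between 0.0495 and 0.0543 m and value of joint dial between 1.9 and 3.85 rad)).
It fails at once if the piston, the pin or the socket is pushed away, lifted or knocked over (distance of any of piston, pin, socket from where it was at the start of the episode above 0.015 m or angle between any of piston, pin, socket's own z axis and vertical above 0.3 rad).
It also fails if it takes over 45 s, if anything falls off the work surface, if the arm or the gripper's body presses on something with over 40 N, if the wrist force passes 120 N, or if a joint passes its speed limit or range.

## Working session

There is one attempt and no reset: what is moved stays moved. The work goes in short steps, each a Python script; the robot and the scene stay as the last script left them, time stands still between calls to the robot, and variables do not carry over. Pictures are saved under pics/ and viewed, and the job is handed in when it is done.

```bash
mkdir -p pics; ls
python3 - <<'E'
from rig import arm
import cv2,numpy as np
for n in("side","top"):
    im=arm.snapshot(n); cv2.imwrite(f"pics/{n}0.png",im[:,:,::-1]); c=arm.get_calibration(n); print(n,np.round(c["intrinsics"],1).tolist(),np.round(c["cam_to_world"],3).tolist())
print(arm.current_t(),arm.grip_depth,arm.current_width(),np.round(arm.current_tool_rot(),3).tolist())
E
```

```text
pics
side [[499.9, 0.0, 247.2], [0.0, 499.9, 188.5], [0.0, 0.0, 1.0]] [[0.733, -0.48, 0.482, 0.077], [-0.68, -0.507, 0.53, -0.493], [-0.01, -0.716, -0.698, 0.865], [0.0, 0.0, 0.0, 1.0]]
top [[389.3, 0.0, 259.4], [0.0, 389.3, 183.9], [0.0, 0.0, 1.0]] [[-0.031, -0.979, 0.2, 0.416], [-1.0, 0.031, -0.007, 0.075], [0.001, -0.201, -0.98, 1.034], [0.0, 0.0, 0.0, 1.0]]
0.1 0.0188 0.09100852746107638 [[-0.912, 0.411, -0.001], [0.411, 0.912, -0.001], [0.0, -0.001, -1.0]]
```

View pics/side0.png

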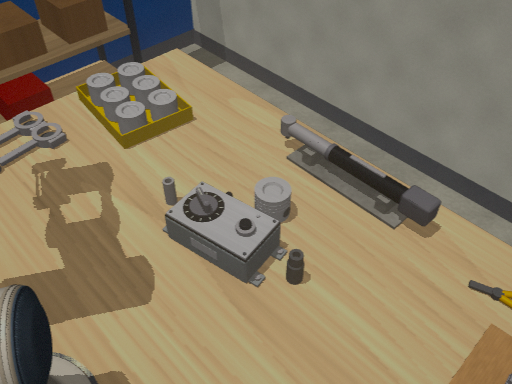

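View pics/top0.png

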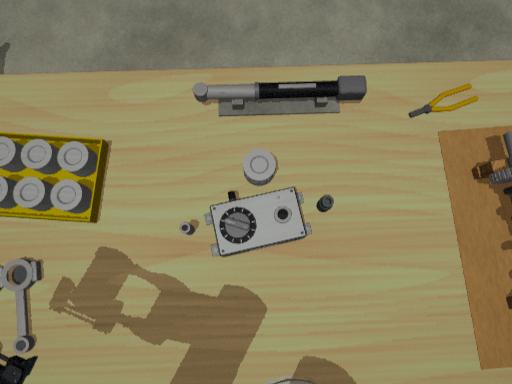

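The side view shows the box at about (222,230), with the dial near (203,203) and the button near (245,226). In the top view the dial is near (237,225) and the button near (283,214). The pin is left of the box, the piston beyond it and the socket to the right. I'll zoom in next.

Run:
```python
import cv2,numpy as np
a=cv2.imread("pics/side0.png")[170:290,150:310]; b=cv2.imread("pics/top0.png")[140:260,170:340]
cv2.imwrite("pics/sz.png",cv2.resize(a,None,fx=5,fy=5,interpolation=cv2.INTER_CUBIC))
cv2.imwrite("pics/tz.png",cv2.resize(b,None,fx=4.7,fy=4.7,interpolation=cv2.INTER_CUBIC))
```

```text
(no output)
```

View pics/sz.png

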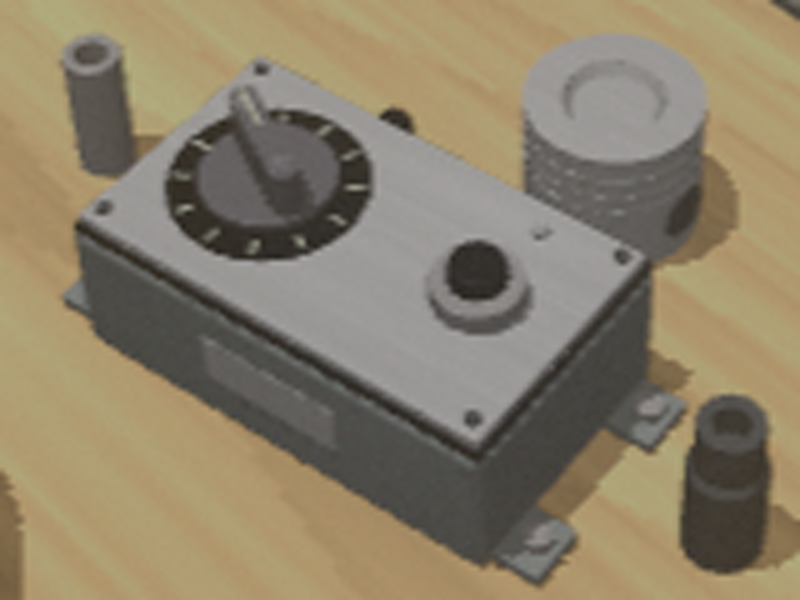

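View pics/tz.png

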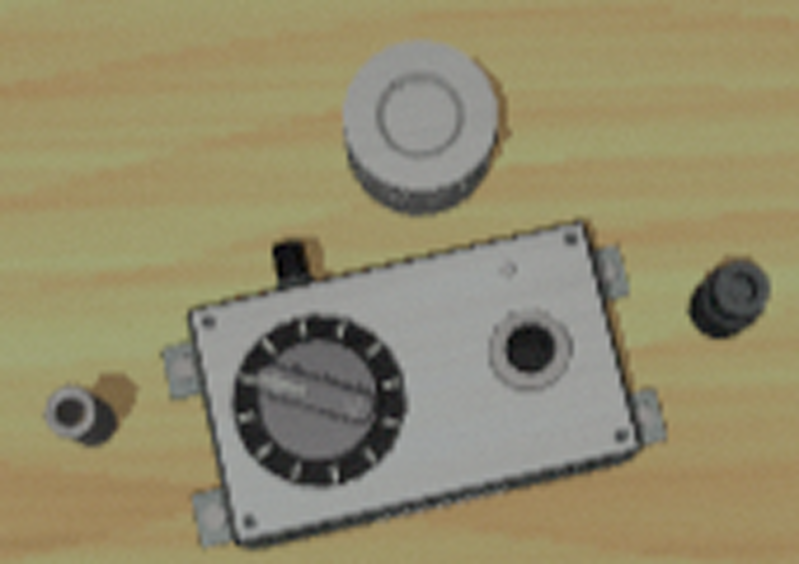

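```bash
cat > h.py <<'E'
from rig import arm
import cv2,numpy as np
def ray(n,px,z):
    c=arm.get_calibration(n);K=np.array(c["intrinsics"]);T=np.array(c["cam_to_world"])
    d=T[:3,:3]@np.linalg.solve(K,[px[0],px[1],1]);o=T[:3,3]
    return o+d*(z-o[2])/d[2]
def proj(n,P):
    c=arm.get_calibration(n);K=np.array(c["intrinsics"]);T=np.array(c["cam_to_world"])
    p=K@(T[:3,:3].T@(np.array(P)-T[:3,3]));return p[:2]/p[2]
tz=lambda x,y:((x+.5)/4.7-.5+170,(y+.5)/4.7-.5+140)
sz=lambda x,y:((x+.5)/5-.5+150,(y+.5)/5-.5+170)
E
python3 - <<'E'
from h import *
np.set_printoptions(precision=4,suppress=True)
T=lambda x,y,z:ray("top",tz(x,y),z)[:2]
S=lambda x,y,z:ray("side",sz(x,y),z)[:2]
sc=[T(*p,.083) for p in[(208,321),(571,239),(622,436),(249,522)]]
ss=[S(*p,.083) for p in[(261,68),(623,257),(473,418),(104,207)]]
print("screws top",sc,np.mean(sc,0)); print("screws side",ss,np.mean(ss,0))
for s in(sc,ss): 
  d=s[0]-s[1]+s[3]-s[2];print("ydir ang",np.degrees(np.arctan2(d[1],d[0])),np.linalg.norm(d)/2)
print("button",T(530,347,.104),S(478,266,.104))
print("ring",T(320,401,.083),S(269,184,.083))
print("bar top ptr",T(247,378,.113),"tail",T(373,409,.113))
print("side ptr",S(240,92,.113),"tail",S(290,187,.113))
print("piston",T(421,115,.072),S(616,98,.072),"pin",T(71,412,.07),S(93,53,.07),"socket",T(741,287,.078),S(733,422,.078))
E
```

```text
screws top [array([0.5537, 0.1817]), array([ 0.5914, -0.0104]), array([ 0.487 , -0.0319]), array([0.4492, 0.1615])] [0.5203 0.0752]
screws side [array([0.553 , 0.1833]), array([ 0.5909, -0.0108]), array([ 0.4872, -0.0305]), array([0.4493, 0.1625])] [0.5201 0.0761]
ydir ang 101.0864023783278 0.1964386585169755
ydir ang 101.0665356178247 0.19716825186125575
button [0.5321 0.0151] [0.5306 0.0133]
ring [0.51   0.1239] [0.5095 0.1243]
bar top ptr [0.5198 0.1589] tail [0.5022 0.0958]
side ptr [0.5186 0.1519] tail [0.4982 0.0933]
piston [0.6643 0.0666] [0.6643 0.0666] pin [0.5096 0.2555] [0.5105 0.2561] socket [ 0.5637 -0.0995] [ 0.5636 -0.0998]
```

```bash
python3 - <<'E'
from h import *
np.set_printoptions(precision=2,suppress=True)
C=np.array([.5106,.1248])
for n,z in(("top",.083),("side",.083)):
    im=cv2.imread(f"pics/{n}0.png")
    # unwarp plate plane around dial into metric view (y left, x up), 0.25mm/px
    def unw(z,off):
        g=np.array([[ [C[0]+(200-r)*.25e-3,C[1]+(200-c)*.25e-3,z] for c in (0,400)] for r in(0,400)]).reshape(4,3)
        src=np.float32([proj(n,p) for p in g]);dst=np.float32([[0,0],[400,0],[0,400],[400,400]])
        return cv2.warpPerspective(im,cv2.getPerspectiveTransform(src,dst),(400,400),flags=cv2.INTER_CUBIC)
    o=np.hstack([unw(.083,0),unw(.113,0)])
    for cx in(200,600): cv2.drawMarker(o,(cx,200),(0,0,255),0,10)
    cv2.imwrite(f"pics/unw_{n}.png",o)
E
python3 -c "
import cv2,numpy as np
a=cv2.imread('pics/unw_top.png');b=cv2.imread('pics/unw_side.png');cv2.imwrite('pics/unw.png',cv2.resize(np.vstack([a,b]),(600,600)))"
```

```text
(no output)
```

View pics/unw.png

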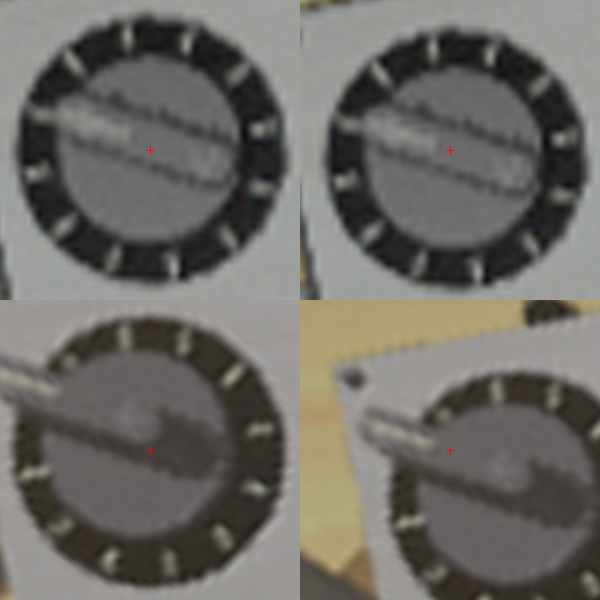

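The two views agree: the box centre is (0.520, 0.0755) with a yaw of 11°, the dial axis is (0.5106, 0.1248), and the button is (0.532, 0.0145). The pointer direction measures about 72–75°, and the nearest tick is at 71–73°. The bystanders are at most 78 mm high, so a closed fingertip at z of about 97 mm clears all of them.

I'll approach and do the first click while logging the force.

```bash
cat >> h.py <<'E'
C=np.array([.5106,.1248]); D=.0225; R=.022
def pose(th,z,d=D):
    t=np.radians(th);u=np.array([np.cos(t),np.sin(t)]);n=np.array([-u[1],u[0]])
    p=C+R*u+d*n
    x=np.array([*n,0]);zz=np.array([0,0,-1.]);y=np.cross(zz,x)
    return [*p,z],np.column_stack([x,y,zz])
E
python3 - <<'E'
from h import *
np.set_printoptions(precision=2,suppress=True)
arm.grip(0.0); print("w",arm.current_width(),arm.current_t())
for th in(98,30,-45): print(th,np.round(arm.solve_ik(*pose(th,.097)),1))
arm.move_to(*pose(98,.17)); print(arm.current_t(),np.round(arm.current_joint_positions(),1),np.array(arm.current_force()))
arm.move_l(*pose(98,.097),feed=.08); print(arm.current_t(),arm.current_ee_pos(),np.array(arm.current_force()))
for n in("side","top"):cv2.imwrite(f"pics/{n}1.png",arm.snapshot(n)[:,:,::-1])
a=cv2.imread("pics/side1.png")[170:270,150:290]; b=cv2.imread("pics/top1.png")[160:260,170:310]
cv2.imwrite("pics/z1.png",cv2.resize(np.vstack([a,b]),None,fx=3,fy=3,interpolation=cv2.INTER_CUBIC))
E
```

```text
w 0.0004575878983202563 1.4667
98 [  9.7  27.9 101.3  -0.   50.8 -88.3]
30 [ 10.4  30.1  96.4  -0.   53.5 -19.6]
-45 [ 6.9 31.  94.3 -0.  54.7 51.9]
3.2333 [  9.8  21.8  96.8   0.   61.3 -88.3] [ 0.32  0.12 -0.29]
4.3 [0.49 0.14 0.1 ] [ 0.01  0.4  -0.14]
```

View pics/z1.png

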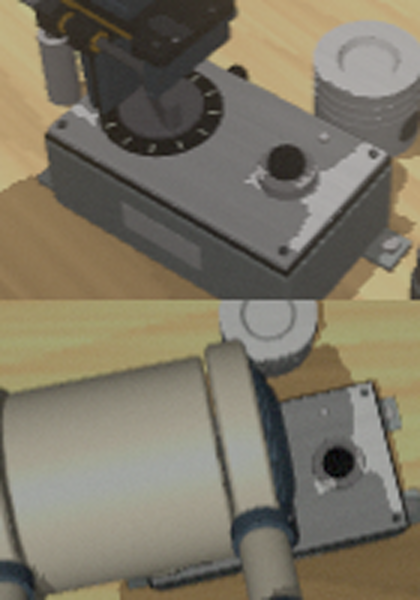

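The fingertip is down beside the pointer half, on its counter-clockwise flank. It blocks the top view, so I'll use force plus the side view.

Run:
```python
from h import *
arm.move_l(*pose(78,.097),feed=.03)
print(arm.current_t())
for th in np.arange(75,48,-2.):
    arm.move_l(*pose(th,.097),feed=.02)
    t=np.radians(th); f=np.array(arm.current_force()); tq=arm.current_torque()
    print(th,round(arm.current_t(),2),"push",round(-(f[:2]@[-np.sin(t),np.cos(t)]),2),np.round(f,1))
cv2.imwrite("pics/side2.png",arm.snapshot("side")[:,:,::-1])
a=cv2.imread("pics/side2.png")[170:270,150:290]
cv2.imwrite("pics/z2.png",cv2.resize(a,None,fx=5,fy=5,interpolation=cv2.INTER_CUBIC))
```

```text
4.9167
75.0 5.17 push -5.14 [-5.   1.3  3.6]
73.0 5.42 push -6.5 [-6.3  1.7  5.1]
71.0 5.67 push -5.45 [-5.4  1.2  4.2]
69.0 5.92 push -5.59 [-5.3  1.8  2.3]
67.0 6.17 push -3.3 [-3.2  0.9  1.9]
65.0 6.42 push -1.52 [-1.3  0.9  0.7]
63.0 6.67 push 0.0 [0.2 0.3 0.3]
61.0 6.92 push -0.6 [-0.5  0.2  0. ]
59.0 7.17 push -0.26 [-0.2  0.2  1.4]
57.0 7.42 push 0.34 [ 0.2 -0.3  0.4]
55.0 7.67 push 0.3 [ 0.4 -0.   0.6]
53.0 7.92 push -0.94 [-1.   0.3  0.2]
51.0 8.17 push 1.08 [ 1.3 -0.2 -0.1]
49.0 8.42 push -0.1 [-0.5 -0.4  0.6]
```

View pics/z2.png

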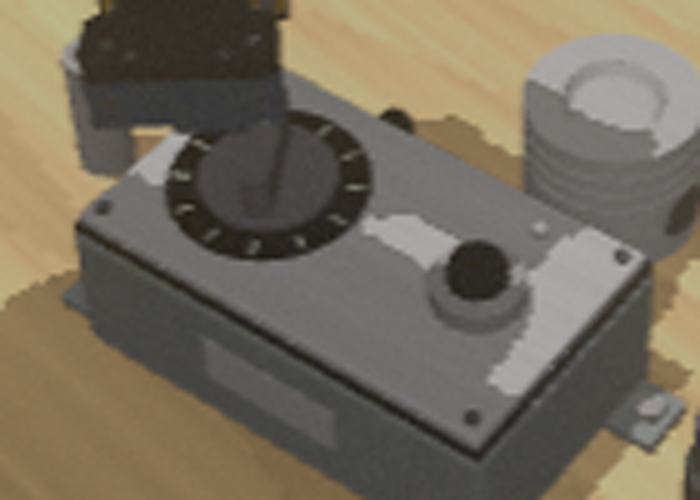

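The reaction force built to about 6 N and then fell away near a finger angle of 64°. The dial snapped ahead, and the bar is now seen turned one tick. I'll do clicks 2 and 3, stopping when the force drops.

```bash
cat >> h.py <<'E'
def run(th0,th1,step=2.):
    pk=0
    for th in np.arange(th0,th1,-step):
        arm.move_l(*pose(th,.097),feed=.02)
        t=np.radians(th); f=np.array(arm.current_force()); q=f[:2]@[-np.sin(t),np.cos(t)]
        print(th,round(arm.current_t(),2),round(q,2))
        pk=max(pk,q)
        if pk>3.5 and q<1.2: print("snap");return th
def pic(k):
    a=arm.snapshot("side")[170:270,150:290,::-1]
    cv2.imwrite(f"pics/z{k}.png",cv2.resize(a,None,fx=5,fy=5,interpolation=cv2.INTER_CUBIC))
E
python3 - <<'E'
from h import *
a=run(47,26); pic(3)
if a: run(a-2,-6); pic(4)
E
```

```text
47.0 8.72 0.09
45.0 8.97 0.85
43.0 9.22 3.25
41.0 9.47 5.54
39.0 9.72 5.33
37.0 9.97 4.41
35.0 10.22 2.06
33.0 10.47 1.02
snap
31.0 10.77 -0.6
29.0 11.02 -0.07
27.0 11.27 0.99
25.0 11.52 0.79
23.0 11.77 -0.96
21.0 12.02 1.1
19.0 12.27 0.79
17.0 12.52 -0.52
15.0 12.77 0.1
13.0 13.02 0.15
11.0 13.27 3.73
9.0 13.52 4.24
7.0 13.77 4.69
5.0 14.02 3.27
3.0 14.27 2.02
1.0 14.52 1.69
-1.0 14.77 0.29
snap
```

```bash
python3 -c "
import cv2,numpy as np
cv2.imwrite('pics/z34.png',cv2.resize(np.vstack([cv2.imread('pics/z3.png'),cv2.imread('pics/z4.png')]),None,fx=.59,fy=.59))"
```

```text
(no output)
```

View pics/z34.png

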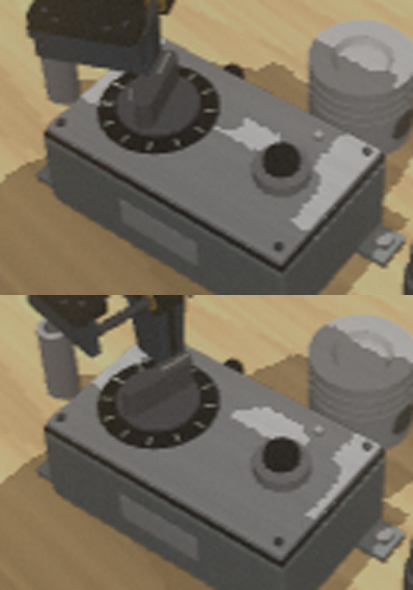

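Clicks two and three went at finger angles of about 33° and 0°, and the bar has turned one tick each time. Now the fourth click, then a small back-off and retreat straight up.

Run:
```python
from h import *
a=run(-4,-41); print(a)
pic(5)
if a is not None:
    arm.move_l(*pose(a+6,.097),feed=.03); arm.move_l(*pose(a+6,.16),feed=.1)
    p,o=pose(60,.2); arm.move_to([.40,-.12,.25],arm.current_tool_rot())
    print(arm.current_t())
    for n in("side","top"):cv2.imwrite(f"pics/{n}6.png",arm.snapshot(n)[:,:,::-1])
    a=cv2.imread("pics/side6.png")[170:290,150:310]; b=cv2.imread("pics/top6.png")[140:260,170:340]
    cv2.imwrite("pics/z6.png",np.vstack([cv2.resize(a,(510,300),interpolation=2),cv2.resize(b,(510,300),interpolation=2)]))
```

```text
-4.0 15.07 -0.26
-6.0 15.32 0.21
-8.0 15.57 0.21
-10.0 15.82 -0.7
-12.0 16.07 0.54
-14.0 16.32 -0.68
-16.0 16.57 0.12
-18.0 16.82 1.17
-20.0 17.07 3.0
-22.0 17.32 3.87
-24.0 17.57 3.14
-26.0 17.82 2.87
-28.0 18.07 2.54
-30.0 18.32 2.5
-32.0 18.57 0.94
snap
-32.0
20.825
```

View pics/z6.png

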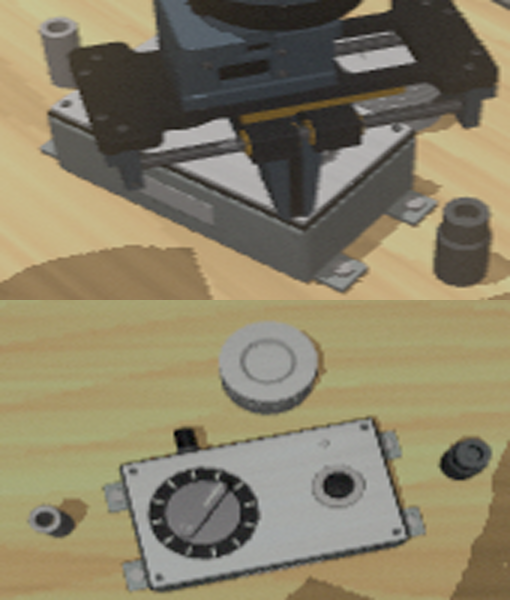

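Run:
```python
from h import *
o=[]
for k in(0,6):
    im=cv2.imread(f"pics/top{k}.png")
    g=np.array([[[C[0]+(200-r)*.2e-3,C[1]+(200-c)*.2e-3,.113] for c in(0,400)] for r in(0,400)]).reshape(4,3)
    M=cv2.getPerspectiveTransform(np.float32([proj("top",p) for p in g]),np.float32([[0,0],[400,0],[0,400],[400,400]]))
    w=cv2.warpPerspective(im,M,(400,400),flags=2); cv2.drawMarker(w,(200,200),(0,0,255),0,10)
    th=np.radians({0:73,6:-47}[k]); cv2.circle(w,(int(200-150*np.sin(th)),int(200-150*np.cos(th))),3,(0,0,255),-1)
    o.append(w)
cv2.imwrite("pics/u6.png",np.hstack(o))
```

```text
(no output)
```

View pics/u6.png

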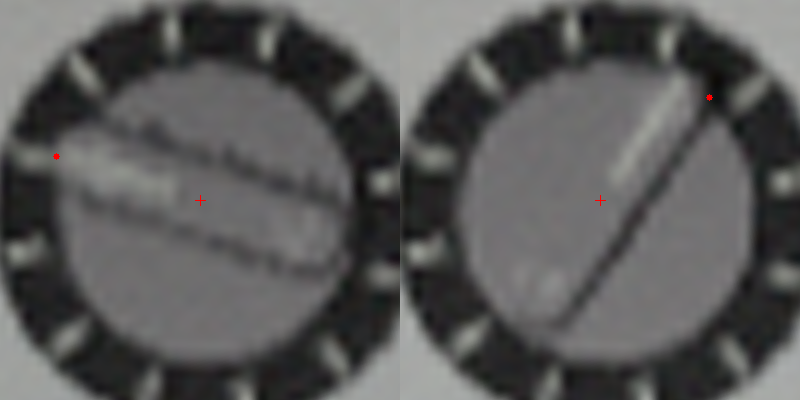

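The white line now points at about -36.7°, from (612,180) to (685,82), halfway between the ticks near -20° and -50°. The dial may be balanced on the crest and not in the fourth stop. I'll measure it again with a mask before doing anything else.

```bash
cat >> h.py <<'E'
def line(im,lab):
    g=np.array([[[C[0]+(200-r)*.2e-3,C[1]+(200-c)*.2e-3,.113] for c in(0,400)] for r in(0,400)]).reshape(4,3)
    M=cv2.getPerspectiveTransform(np.float32([proj("top",p) for p in g]),np.float32([[0,0],[400,0],[0,400],[400,400]]))
    w=cv2.warpPerspective(im,M,(400,400),flags=2)
    v=w.max(2).astype(int); yy,xx=np.mgrid[:400,:400]; rr=np.hypot(xx-200,yy-200)
    ref=np.median(v[(rr<130)])
    for dt in(20,30):
        m=((v>ref+dt)&(rr<145)&(rr>15)).astype(np.uint8)
        n,l,s,c=cv2.connectedComponentsWithStats(m)
        if n<2: continue
        k=1+np.argmax(s[1:,4]); pts=np.argwhere(l==k)[:,::-1].astype(np.float32)
        vx,vy,x0,y0=cv2.fitLine(pts,cv2.DIST_L2,0,.01,.01).ravel()
        if vx*(x0-200)+vy*(y0-200)<0: vx,vy=-vx,-vy
        print(lab,dt,"n",len(pts),"dir",round(float(np.degrees(np.arctan2(-vx,-vy))),1),"centroid dir",round(float(np.degrees(np.arctan2(200-x0,200-y0))),1),"r mm",round(.2*float(np.hypot(x0-200,y0-200)),1))
E
python3 - <<'E'
from h import *
line(cv2.imread("pics/top0.png"),"t0");line(cv2.imread("pics/top6.png"),"t6")
im=arm.snapshot("top")[:,:,::-1].copy();cv2.imwrite("pics/top7.png",im);line(im,"t7");print(arm.current_t(), arm.current_ee_pos())
E
```

```text
t0 20 n 2310 dir 71.8 centroid dir 72.0 r mm 17.9
t0 30 n 555 dir 73.6 centroid dir 71.7 r mm 18.6
t6 20 n 2068 dir -33.7 centroid dir -33.9 r mm 17.3
t6 30 n 1113 dir -33.4 centroid dir -33.9 r mm 17.6
t7 20 n 2089 dir -33.8 centroid dir -33.8 r mm 17.1
t7 30 n 1116 dir -33.7 centroid dir -33.8 r mm 16.9
20.975 [ 0.40047434 -0.11936203  0.24962314]
```

The dial has turned 105.6°, which is on the crest before the fourth stop. I'll push the same flank a little further, up to finger angle -42°. A seated bar wouldn't touch the finger until about -46°.

Run:
```python
from h import *
arm.move_to(*pose(-22,.15)); arm.move_l(*pose(-22,.097),feed=.08); print(arm.current_t())
arm.move_l(*pose(-28,.097),feed=.02)
for th in np.arange(-30,-43,-2.):
    arm.move_l(*pose(th,.097),feed=.02)
    t=np.radians(th); f=np.array(arm.current_force()); print(th,round(arm.current_t(),2),round(f[:2]@[-np.sin(t),np.cos(t)],2))
arm.move_l(*pose(-30,.097),feed=.05); arm.move_l(*pose(-30,.15),feed=.1)
arm.move_to([.40,-.12,.25],arm.current_tool_rot())
im=arm.snapshot("top")[:,:,::-1].copy();cv2.imwrite("pics/top8.png",im);line(im,"t8");print(arm.current_t())
cv2.imwrite("pics/z8.png",cv2.resize(im[140:260,170:340],None,fx=4.5,fy=4.5,interpolation=2))
```

```text
22.9667
-30.0 23.53 0.06
-32.0 23.78 0.02
-34.0 24.03 0.41
-36.0 24.28 -0.7
-38.0 24.53 -0.42
-40.0 24.78 0.06
-42.0 25.03 0.58
t8 20 n 2079 dir -46.7 centroid dir -49.2 r mm 16.7
t8 30 n 1015 dir -46.3 centroid dir -49.2 r mm 15.2
27.3
```

View pics/z8.png

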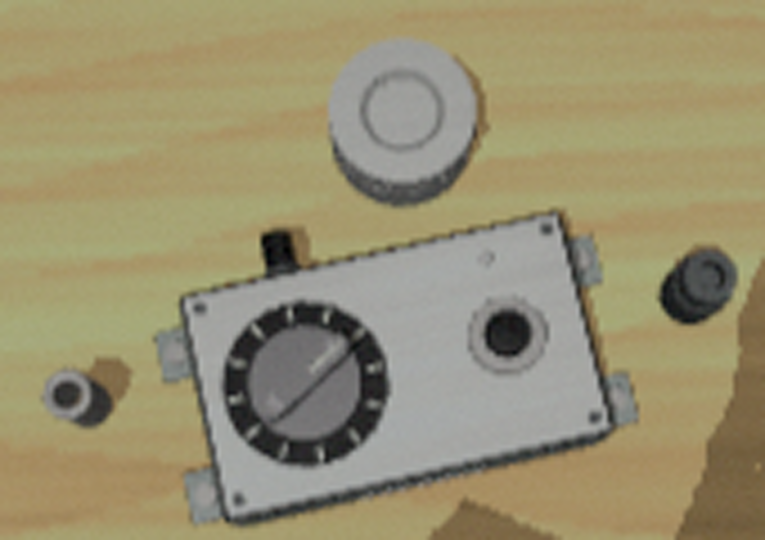

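The dial now points at about -48°, 120° on from the start and in line with a tick (pointer at about (345,340) in the crop). The bystanders haven't moved. Next I'll press the button.

Run:
```python
from h import *
B=[.5317,.0145]; o=arm.current_tool_rot()
arm.move_to([*B,.14],o); arm.move_l([*B,.108],feed=.06); arm.sleep(.1)
f0=arm.current_force()[2]; print(arm.current_t(),f0)
for z in np.arange(.105,.0969,-.001):
    arm.move_l([*B,z],feed=.02); f=arm.current_force()[2]-f0
    print(round(z,4),np.round(arm.current_ee_pos(),4),round(f,2))
    if f>14: break
arm.sleep(.15); print(arm.current_force()[2]-f0, arm.current_t())
cv2.imwrite("pics/side9.png",arm.snapshot("side")[170:290,150:310,::-1])
arm.move_l([*B,.15],feed=.08)
arm.move_to([.40,-.12,.25],o)
im=arm.snapshot("top")[:,:,::-1].copy();cv2.imwrite("pics/top10.png",im);line(im,"t10");print(arm.current_t())
cv2.imwrite("pics/z10.png",cv2.resize(im[140:260,170:340],None,fx=4.5,fy=4.5,interpolation=2))
```

```text
28.9583 0.20162262469934084
0.105 [0.5317 0.0146 0.1049] -0.35
0.104 [0.5318 0.0145 0.1041] 0.46
0.103 [0.5318 0.0145 0.103 ] 1.1
0.102 [0.5318 0.0145 0.102 ] 2.92
0.101 [0.5318 0.0145 0.101 ] 3.19
0.1 [0.5318 0.0145 0.1   ] 3.76
0.099 [0.5318 0.0145 0.099 ] 4.62
0.098 [0.5318 0.0145 0.0982] 9.16
0.097 [0.5319 0.0145 0.0979] 24.63
23.158242880154564 31.4083
t10 20 n 2039 dir -47.2 centroid dir -49.2 r mm 16.9
t10 30 n 969 dir -46.6 centroid dir -49.1 r mm 15.1
33.1833
```

View pics/z10.png

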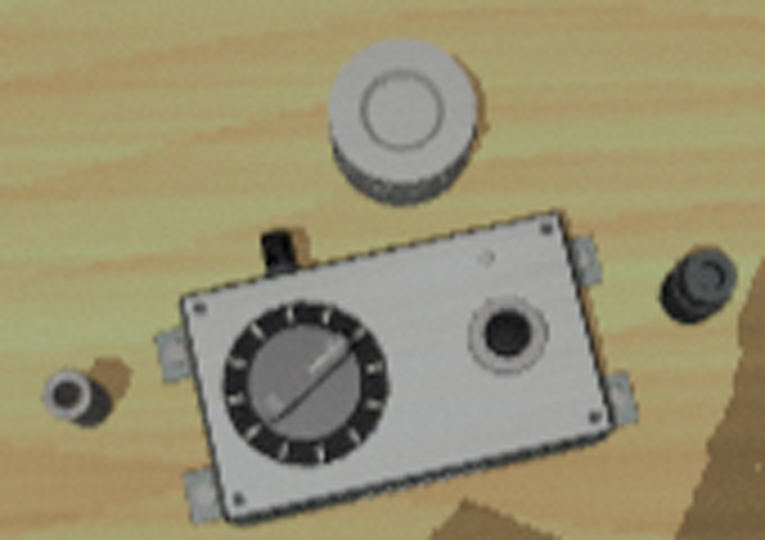

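The button bottomed out at z = 98 mm with a hard stop at about 24 N, and looks up again at about (508,333). The dial is still at about -48°, the bystanders are in place, and the arm is clear.

```bash
python3 -c "
from rig import arm
arm.sign_off();print(arm.current_t())"
```

```text
the job is handed in; nothing more can be done
the job is handed in; nothing more can be done
```

The dial is four clicks clockwise of where it started, and the confirm button was pressed fully down and released only after that. I handed the job in at about 33 s of the 45 s allowed; no verdict is reported.

- **Dial:** I pushed one flank of the bar with the closed fingertip, so it was never pinched. After what I took for the fourth click, the picture showed the bar turned only 105.6°. It was sitting on the crest before the fourth stop, because I had backed off too early. I went back before touching the button and pushed the same flank a little further, and it seated. That second push showed no clear force, so the seating is confirmed by the picture only.
- **Last dial check:** The pointer went from about 72° to about -48°, which is 120° on and in line with a tick. The two fits of the white line differ by 2–3° (-46.6° to -49.2°), well inside the 9° allowed. The reading was the same before and after the button press.
- **Button:** The force rose to about 5 N over 5–6 mm of travel, then met a hard stop at about 24 N with the fingertip at 98 mm, which is fully down. It looks up in the last top picture, but I judged that by eye only.
- **Bystanders:** The piston, pin and socket look unmoved in the last picture; I did not measure their positions again. The fingertip stayed above their height near the box.

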